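# Turn the marble dish on the study desk

## Robot

A 7-joint arm with a two-finger parallel gripper is mounted at the origin on the work surface. World frame = base frame: x ahead of the robot, y to its left, z up, the work surface at z = 0. Lengths are in m, angles in rad, forces in N, time in s.
With the tool pointing down it reaches from about 0.4 to 0.85 m from the base axis. Payload 4.4 kg.
Tool frame: the origin (TCP) lies midway between the tips of the shut fingers; the grasp point (between the pads) lies 19 mm behind it (r.grasp_offset is the distance from the TCP to the grasp point, in m); x points along the fingers, y is the direction in which the jaws open and shut, and the axes are right-handed (so a half turn about x gives the same grasp; the last joint's range is limited). The gripper opens to 94 mm and grips with 3 to 60 N. Pads are 16 mm wide; open, the fingers measure 119 mm over their backs; the gripper's body (75 mm by 177 mm) begins 78 mm behind the grasp point.
Start: joints at [-1.246, 0.628, 0.038, 1.517, -0.027, 0.996, -0.02], TCP at [0.248, 0.601, 0.181] pointing down, gripper open.
Joint ranges: [-3.06, 3.06], [-0.37, 2.12], [-1.25, 1.32], [0.18, 2.47], [-1.1, 4.24], [0.23, 1.98], [-2.94, 2.94]. Speed limits (rad/s): [2.57, 2.57, 3.14, 3.14, 3.14, 3.14, 3.14].

## Interface

Orientations are given as a unit quaternion [x, y, z, w].
In Python, from cell import r gives the robot as it stands.
- The arm moves only by the shell command python3 -m inch 'ROWS' [FORCE]. ROWS is JSON, a list of rows, each a list of 3 entries, a list of its own where there are three numbers: the opening in per cent of the stroke, from 0 (shut) to 100 (fully open), then the shift along the world's x, y, z in cm, then the turn about the world's z in rad. In form: [[gripper, [dx, dy, dz], turn], ...]. A call has 1 to 20 rows; each row shifts and turns the commanded pose from where the row before left it; what a row does not reach is not made up. A row lasts 1/8 s, in which the tool goes at most 62.5 mm and 10.7 degrees, less where a joint would pass 70% of its speed; a pose out of reach is approached as far as the arm can. A call is refused whole if a number of a shift passes 6.25 or a number of a turn 0.188, either way. A call with a gripper value outside its range is refused whole. The fingers move at their own pace and stop on an object; FORCE is the grip in N (left out, the last holds). Time passes only in rows, so rows that do not move let the fingers close. It gives the time, the measured TCP pose, the force and the opening at its end, in the units of the state.
- r.state(): the state, without advancing time (a new reading comes with each control period).
- r.camera(name): name is "scene" or "top" or "wrist"; returns the picture (384x512x3 uint8, red, green, blue); there is no depth.
- r.calibration(name): a dict with "fx", "fy", "cx", "cy" (pixels), "rvec" (rotation vector, rad) and "tvec" (3), from world to camera coordinates, as OpenCV has them. Camera axes: x right, y down, z forward; pixel columns grow to the right and rows downward; lengths in m; the calibration is good to about 2 mm. A picture is of the moment at which its call begins: read the wrist's pose just before it. calibration takes no time and is no camera call; for the wrist camera it gives the pose at the moment of the call.
- r.finish_job(): hands the job in, once; it reports no verdict.
Trained networks look in the newest picture that a camera, given by its name, has taken for a name from the list of things; names that differ only in an ending like _2 or _b are one class to them, and where a whole thing is asked for, a point or a joint stands for the part that bears it (a point fixed in the world has none). Each returns a list of dicts, best first, with "p" (0 to 1); they miss things now and then, are a little off and sometimes report something else, mostly with a low value. They report only what shows in the picture. A call takes as long as a camera call. They do not tell look-alikes from the thing itself.
- r.boxes_of(camera, label): "location" ([x, y, z] in m, in world coordinates, good to about 4 mm: the middle of the surface that is visible of it).
The state is a dict: "time": time; "joints": joint angles; "joint_velocities": joint speeds; "joint_efforts": joint torques, N m; "position": TCP position; "tcp_rot": TCP orientation; "wrist_force": force on the tool from outside, world axes, zero at the start; "torque": the same for the moment, N m; "finger_gap": finger opening in m.
Only numpy, scipy, OpenCV 4.12 (cv2) and the standard library are available. Lean on these libraries where they do the work, as an engineer would, in place of code of your own. Each camera call takes 0.05 s, during which the arm holds its last target.

## Task

Pull the marker out of the holder on the side of the wooden marble dish and stand it in the open pen pot, leaving it there. Then lift the dish by its bow handle and give it a quarter turn so that its empty holder points towards the pen pot, keeping the dish level and the marble in its middle, and finish while still holding it level and still in the air above its felt mat, about a hand's breadth clear, so that I can wipe the mat. Leave the other things on the desk as they stand.

Things in the scene. Friction and masses are not known exactly. Their poses are not given: they have to be found in the camera images.
- dish: Loose round wooden dish, 152 mm across and 34 mm high at the rim, about 0.25 kg, standing on the felt mat. Origin at the centre of its underside (4 mm above the desk at the start), z up. Its inside is a shallow cone that slopes down to a small flat centre, so a marble stays in the middle if the dish is moved smoothly. A rigid square aluminium bow handle spans it along the dish's y axis. A round upright marker holder (a tube) is fixed outside the rim on the dish's +x side.
- dish_bar (a point): Middle of the bow's straight top bar, 112 mm above the dish's underside, right over the dish's centre. The bar is 14 mm wide (along the dish's x), 16 mm high, 150 mm long (along the dish's y, between the two uprights). Pinched here from above, across the bar, the dish hangs balanced.
- dish_holder (a point): Centre of the mouth of the marker holder, 92 mm from the dish's centre along the dish's +x axis, 64 mm above the dish's underside. Tube 23 mm across outside, 16 mm bore, 54 mm deep. At the start it points away from the robot, within about 27 degrees.
- dish_middle (a point): Point at the middle of the dish, 24.5 mm above its underside: where the marble's centre is when the marble rests in the middle.
- marble_center (a point): Centre of a loose white marble, 25 mm in diameter, 21 g, resting in the middle of the dish.
- marker_mid (a point): Middle of a round marker, 12 mm in diameter and 150 mm long, 22 g, white barrel with a black cap on its upper 45 mm; z along its length towards the cap. This point is 75 mm from either end. It stands upright (leaning up to about 5 degrees) in the dish's holder, its foot 10 mm above the dish's underside, so that its upper 96 mm stick out of the holder.
- pot: Open round pen pot of plain metal, fixed to the desk, 64 mm across outside, 56 mm inside, 90 mm high, inner floor 5 mm above the desk; empty. Origin at the centre of its underside. It stands 190 mm from the centre of the mat, on the left or on the right of the dish, with the closed jar on the opposite side.
- pot_mouth (a point): Centre of the pen pot's mouth, 90 mm above the desk.
- mat: Square grey felt mat, 180 x 180 mm and 4 mm thick, fixed to the desk under the dish. Origin at the centre of its underside, on the desk. Its y axis runs along the line from the jar to the pen pot (either way round); the dish stands on its centre.
- jar: Closed grey jar with a screw cap, 60 mm across, 85 mm high; leave alone. Origin at the centre of its underside.
- eraser: White eraser, 20 x 55 x 13 mm, lying near the mat on the robot's side; leave alone. Origin under its centre.
- tape: Ring-shaped roll of clear tape lying flat, 72 mm across, 19 mm high, near the mat on the robot's side; leave alone. Origin under its centre.
- sharpener: Small grey pencil sharpener, 32 x 25 x 18 mm, on the far side of the mat; leave alone. Origin under its centre.
- stapler: Black stapler, 125 mm long, 36 mm wide, 50 mm high, on the far side of the mat; leave alone. Origin under its centre.
- calculator: Flat grey pocket calculator, 135 x 78 x 14 mm, on the robot's left; leave alone. Origin under its centre.
Mind the look-alikes: they are no part of the job. What is shaped like the pot but green or yellow is not meant.

How it is judged:
On the way, in this order (a step that is already met when the one before it is completed fails the run):
1. the marker stands in the pen pot and has been let go, the dish still on the mat (horizontal distance between marker_mid and pot below 0.035 m and height (world z) of marker_mid below 0.1 m and angle between marker_mid's own z axis and vertical below 0.65 rad and contact force between the fingers and marker below 0.05 N and height (world z) of dish below 0.015 m), for 0.2 s.
2. the dish is lifted clear of the mat by the gripper (height (world z) of dish above 0.03 m and contact force between the fingers and dish above 1 N), for 0.2 s.
At the end, for the whole second after the job is handed in: Gripper holds the dish still, underside 45-220 mm above the desk, centre within 45 mm of the mat's, tilt under 0.10 rad, holder towards the pot within 0.28 rad of the jar-to-pot line; marble within 25 mm of the middle; marker let go in the pot, leaning under 0.65 rad (height (world z) of dish between 0.045 and 0.22 m and horizontal distance between dish and mat below 0.045 m and angle between dish's own z axis and vertical below 0.1 rad and angle between the x axis of dish and the y axis of mat, either way round below 0.28 rad and horizontal distance between dish_holder and pot below 0.18 m and distance between marble_center and dish_middle below 0.025 m and contact force between the fingers and dish above 1 N and contact force between dish and pot below 0.05 N and linear speed of dish below 0.02 m/s and angular speed of dish below 0.1 rad/s and horizontal distance between marker_mid and pot below 0.035 m and height (world z) of marker_mid below 0.1 m and angle between marker_mid's own z axis and vertical below 0.65 rad and contact force between the fingers and marker below 0.05 N); the arm keeps its last pose, push and grip.
It fails at once if the marble rolls more than 35 mm from the middle of the dish (distance between marble_center and dish_middle above 0.035 m).
It fails at once if the dish is tipped more than 0.25 rad (angle between dish's own z axis and vertical above 0.25 rad).
It fails at once if another thing on the desk is moved more than 25 mm (distance of any of jar, eraser, tape, sharpener, stapler, calculator from where it was at the start of the episode above 0.025 m).
It also fails if it takes over 64 s, if anything falls off the work surface, if the arm or the gripper's body presses on something with over 40 N, if the wrist force passes 120 N, or if a joint passes its speed limit or range.

## Working session

There is one attempt and no reset: what is moved stays moved. The work goes in short steps, Python scripts to look and compute and a shell command to move; the robot and the scene stay as the last step left them, time stands still between calls to the robot, and variables do not carry over. Pictures are saved under pics/ and viewed, and the job is handed in when it is done.

```bash
mkdir -p pics; ls
python3 - <<'E'
from cell import r
import cv2,numpy as np
print(r.state())
for c in ["scene","top"]:
    im=r.camera(c); cv2.imwrite(f"pics/{c}0.png",im[:,:,::-1])
    for l in ["dish","dish_bar","dish_holder","marker_mid","pot","pot_mouth","mat","jar","marble_center","eraser","tape","sharpener","stapler","calculator"]:
        for d in r.boxes_of(c,l)[:3]: print(c,l,round(d["p"],2),np.round(d["location"],3))
E
```

```text
pics
{'time': 0.0, 'joints': array([-1.24581518,  0.62930697,  0.03842155,  1.51835647, -0.02699732,
        0.99627538, -0.01999903]), 'joint_velocities': array([-0.00147923, -0.00110068,  0.00024419, -0.00076599,  0.00082179,
       -0.00044472, -0.0009941 ]), 'joint_efforts': array([ 1.66634069e-03, -5.49708974e+01,  1.14398662e+00, -1.86639297e+01,
       -5.22507553e-02,  2.35546392e-02,  1.69917098e-04]), 'position': array([0.24728845, 0.60036643, 0.17998285]), 'tcp_rot': array([ 0.13664273,  0.6937743 , -0.13791296,  0.69353154]), 'wrist_force': array([-0.88233574,  0.4758972 ,  0.26306168]), 'torque': array([ 0.00424566,  0.02057072, -0.05877891]), 'finger_gap': 0.0938777570490747}
scene dish 0.82 [ 0.579 -0.01   0.029]
scene dish_bar 0.81 [ 0.578 -0.011  0.026]
scene dish_holder 0.97 [ 0.577 -0.013  0.034]
scene dish_holder 0.46 [ 0.62  -0.175  0.058]
scene marker_mid 0.63 [0.669 0.02  0.123]
scene pot 0.9 [0.65  0.271 0.054]
scene pot 0.82 [0.551 0.184 0.06 ]
scene pot 0.67 [0.456 0.223 0.06 ]
scene pot_mouth 0.77 [0.551 0.188 0.061]
scene pot_mouth 0.61 [0.648 0.277 0.057]
[... 607 characters left out ...]
_bar 0.57 [ 0.576 -0.018  0.028]
top dish_holder 0.85 [ 0.575 -0.014  0.03 ]
top pot 0.94 [0.646 0.274 0.048]
top pot 0.93 [0.544 0.179 0.018]
top pot 0.83 [0.44  0.224 0.004]
top pot_mouth 0.87 [0.436 0.218 0.007]
top pot_mouth 0.72 [0.649 0.274 0.042]
top pot_mouth 0.59 [0.55  0.179 0.022]
top mat 0.7 [0.534 0.036 0.005]
top mat 0.35 [0.659 0.018 0.131]
top jar 0.94 [ 0.604 -0.184  0.082]
top jar 0.35 [ 0.575 -0.017  0.026]
top marble_center 0.63 [ 0.572 -0.018  0.038]
top eraser 0.72 [ 0.572 -0.018  0.028]
top eraser 0.6 [0.441 0.029 0.018]
top tape 0.64 [ 0.441 -0.132  0.018]
top tape 0.18 [0.533 0.038 0.005]
top stapler 0.93 [ 0.745 -0.095  0.041]
top calculator 0.71 [0.59  0.45  0.009]
```

View pics/scene0.png

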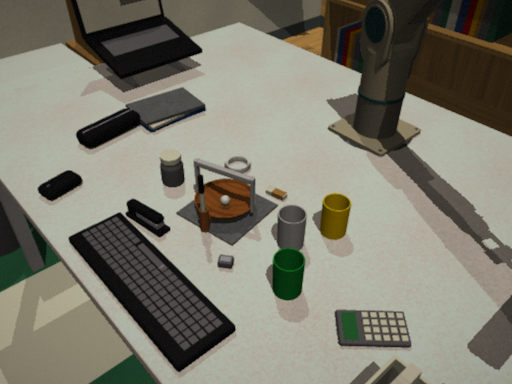

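View pics/top0.png

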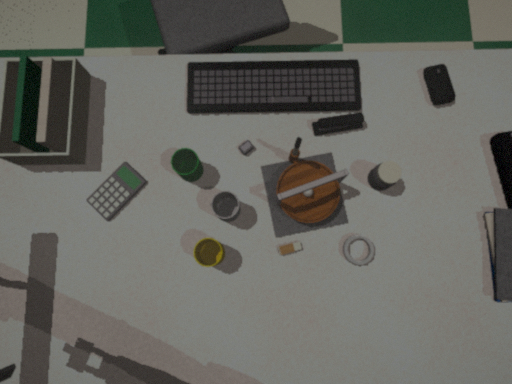

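Grey pot on the left at scene px (291,228) / top (226,207); the green and yellow ones are decoys. Marker at scene (203,200), top (294,152). Zooming in for precise measurements.

Run:
```python
import cv2
a=cv2.imread("pics/scene0.png")[135:260,160:320]; cv2.imwrite("pics/s_crop.png",cv2.resize(a,None,fx=4.6,fy=4.6,interpolation=cv2.INTER_CUBIC))
a=cv2.imread("pics/top0.png")[130:240,200:360]; cv2.imwrite("pics/t_crop.png",cv2.resize(a,None,fx=5,fy=5,interpolation=cv2.INTER_CUBIC))
```

```text
(no output)
```

View pics/s_crop.png

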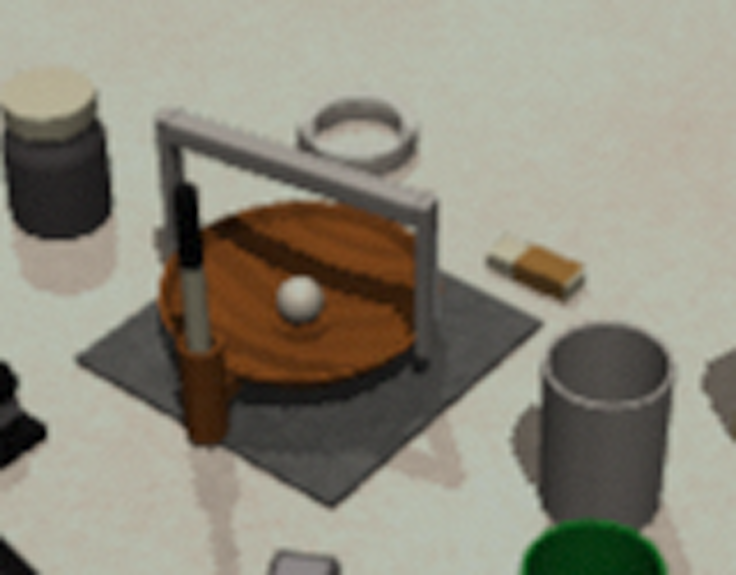

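View pics/t_crop.png

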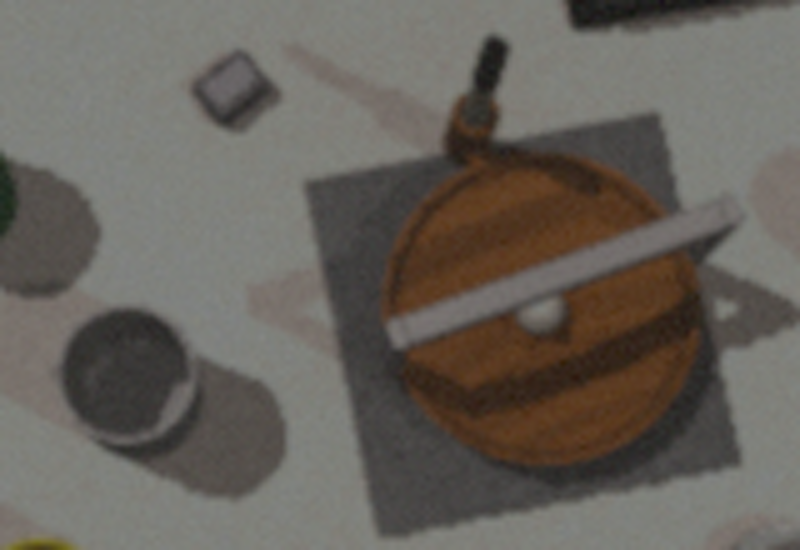

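```bash
cat > h.py <<'E'
import numpy as np,cv2
from cell import r
def proj(c,P,cal=None):
    k=cal or r.calibration(c)
    K=np.array([[k["fx"],0,k["cx"]],[0,k["fy"],k["cy"]],[0,0,1.]])
    return cv2.projectPoints(np.array(P,float).reshape(-1,3),np.array(k["rvec"],float),np.array(k["tvec"],float),K,None)[0][:,0]
E
python3 - <<'E'
from h import *
from scipy.optimize import least_squares
S=lambda U,V:np.array([(U+.5)/4.6-.5+160,(V+.5)/4.6-.5+135])
T=lambda U,V:np.array([(U+.5)/5-.5+200,(V+.5)/5-.5+130])
cs={c:r.calibration(c) for c in("scene","top")}
def res_pts(P,obs): # obs list (cam,idx,uv)
    return np.concatenate([proj(c,P[i],cs[c])[0]-uv for c,i,uv in obs])
# mat
def matf(p):
    c,s=np.cos(p[2]),np.sin(p[2]);L=.09
    return np.array([[p[0]+c*a-s*b,p[1]+s*a+c*b,.004] for a,b in((L,L),(L,-L),(-L,-L),(-L,L))])
om=[("top",0,T(305,183)),("top",1,T(655,115)),("top",2,T(740,463)),("top",3,T(383,537)),
 ("scene",1,S(78,358)),("scene",3,S(542,323)),("scene",0,S(332,505))]
q=least_squares(lambda p:res_pts(matf(p),om),[.577,0,0]);print("mat",q.x,np.round(q.fun,1))
mat=q.x
# pot
q=least_squares(lambda p:res_pts(np.array([[p[0],p[1],.09]]),[("scene",0,S(607,367)),("top",0,T(128,374))]),[.55,.18]);print("pot",q.x,q.fun, np.hypot(*(q.x-mat[:2])), np.arctan2(*(q.x-mat[:2])[::-1]))
# dish
def dishf(p):
    c,s=np.cos(p[2]),np.sin(p[2]);h=p[3]
    f=lambda a,b,z:[p[0]+c*a-s*b,p[1]+s*a+c*b,z+.004]
    return np.array([f(0,h,.120),f(0,-h,.120),f(.092,0,.064),f(0,0,.0245)])
od=[("scene",1,S(170,118)),("scene",0,S(425,206)),("top",0,T(400,333)),("top",1,T(730,212)),
 ("scene",2,S(201,345)),("top",2,T(475,108)),("scene",3,S(300,300))]
q=least_squares(lambda p:res_pts(dishf(p),od),[.577,0,.2,.08]);print("dish",q.x,np.round(q.fun,1));print(dishf(q.x))
# marker tip
q=least_squares(lambda p:res_pts(p.reshape(1,3),[("scene",0,S(186,188)),("top",0,T(496,42))]),[.67,.02,.16]);print("mtop",q.x,q.fun)
q=least_squares(lambda p:res_pts(p.reshape(1,3),[("scene",0,S(190,264)),("top",0,T(483,92))]),[.67,.02,.12]);print("capend",q.x,q.fun)
E
```

```text
mat [ 0.57562179 -0.00909593  0.18769291] [-0.6  0.2  0.1 -0.4  0.4  0.6 -1.1  0.8 -1.3  0.1 -0.1 -0.6 -0.3  0. ]
pot [0.54143879 0.17724112] [-0.33769503 -0.76068962 -0.6287423  -0.09614399] 0.189446487232497 1.752226223586899
dish [ 0.57777439 -0.01413128  0.33700914  0.0763968 ] [-0.7 -0.8 -0.5 -0.9 -0.8  0.  -0.8  0.2 -0.8 -0.2 -0.3  1.1 -0.3  0.3]
[[ 0.55251257  0.05796803  0.124     ]
 [ 0.60303621 -0.0862306   0.124     ]
 [ 0.66459919  0.01628998  0.068     ]
 [ 0.57777439 -0.01413128  0.0285    ]]
mtop [0.66655953 0.01728027 0.16710291] [-1.0934218  -0.30351992 -0.75771988  0.79886935]
capend [0.66223874 0.01534007 0.11671561] [ 0.7259806   0.19245362  0.51678242 -0.53805803]
```

```bash
cat >> h.py <<'E'
from scipy.spatial.transform import Rotation as R
def st():
    s=r.state(); M=R.from_quat(s["tcp_rot"]).as_matrix()
    print("t",round(s["time"],2),"pos",np.round(s["position"],4),"x",np.round(M[:,0],3),"jaw yaw",round(np.arctan2(M[1,1],M[0,1]),3),"gap",round(s["finger_gap"],4),"F",np.round(s["wrist_force"],1),"tq",np.round(s["torque"],2),"q",np.round(s["joints"],2))
E
python3 -c "
from h import *
st()"
```

```text
t 1.5 pos [0.2476 0.601  0.1809] x [-0.  0. -1.] jaw yaw 1.18 gap 0.0938 F [ 0.1  0.4 -0.3] tq [ 0.03 -0.02 -0.03] q [-1.25  0.63  0.04  1.52 -0.03  1.   -0.02]
```

```bash
python3 -m inch '[[100,[1.3,-1.8,1.2],0.02],[100,[2.6,-3.65,1.2],0.046],[100,[2.6,-3.65,1.2],0.046],[100,[2.6,-3.65,1.2],0.046],[100,[2.6,-3.65,1.2],0.046],[100,[2.6,-3.65,1.0],0.046],[100,[2.6,-3.65,0],0.046],[100,[2.6,-3.65,0],0.046],[100,[2.6,-3.65,0],0.046],[100,[2.6,-3.65,0],0.046],[100,[2.6,-3.65,0],0.046],[100,[2.6,-3.65,0],0.046],[100,[2.6,-3.65,0],0.046],[100,[2.6,-3.65,0],0.046],[100,[2.6,-3.65,0],0.046],[100,[2.6,-3.65,0],0.046],[100,[1.3,-1.8,0],0.02],[100,[0,0,0],0],[100,[0,0,0],0]]' 10
python3 - <<'E'
from h import *
st()
cal=r.calibration("wrist");im=r.camera("wrist");cv2.imwrite("pics/w1.png",im[:,:,::-1])
for l in ["marker_mid","dish_holder"]:
  for d in r.boxes_of("wrist",l)[:2]:print(l,d["p"],d["location"])
print(proj("wrist",[[.6665,.0173,.167],[.6646,.0163,.068],[.5765,-.011,.124]],cal))
E
```

```text
time: 3.88
position: [0.6629, 0.0192, 0.2508]
tcp_rot: [-0.119, 0.697, 0.12, 0.697]
wrist_force: [0.6, 0.3, -0.8]
finger_gap: 0.0935
t 3.88 pos [0.6629 0.0192 0.2508] x [-0.001  0.001 -1.   ] jaw yaw 1.911 gap 0.0935 F [ 0.6  0.3 -0.8] tq [ 0.06  0.01 -0.02] q [-0.04  0.59 -0.05  1.38  0.03  1.17  1.82]
marker_mid 0.78 [0.6597, 0.0116, 0.141]
dish_holder 0.7 [0.5757, -0.0155, 0.0309]
[[255.19042438 192.77175929]
 [255.78890047 173.03254984]
 [258.31191208 103.18467912]]
```

View pics/w1.png

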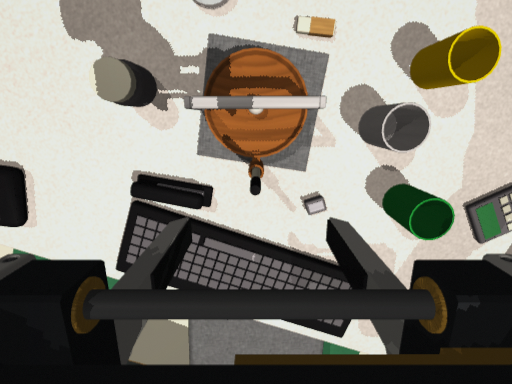

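Run:
```python
import cv2
a=cv2.imread("pics/w1.png")[80:210,180:340]; cv2.imwrite("pics/w1c.png",cv2.resize(a,None,fx=4.6,fy=4.6,interpolation=cv2.INTER_CUBIC))
```

```text
(no output)
```

View pics/w1c.png

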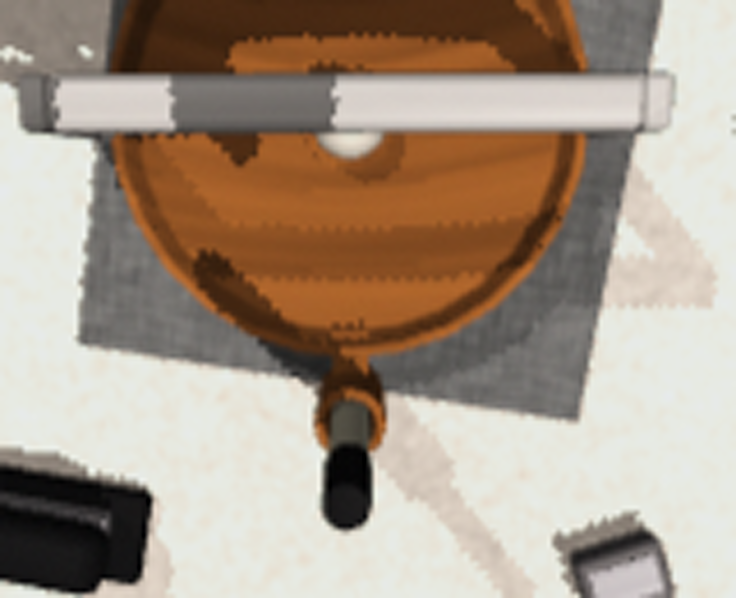

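```bash
python3 -m inch '[[100,[0.1,-0.28,-2],0],[100,[0,0,-2],0],[100,[0,0,-2],0],[100,[0,0,-2],0],[100,[0,0,-2],0],[100,[0,0,-1.5],0],[100,[0,0,-1],0],[100,[0,0,-0.5],0],[100,[0,0,0],0],[100,[0,0,0],0]]' 10
python3 - <<'E'
from h import *
st()
for c in("wrist","scene"):
  im=r.camera(c)
  if c=="scene": im=cv2.resize(im[120:260,140:320],None,fx=4,fy=4)
  cv2.imwrite(f"pics/{c}2.png",im[:,:,::-1])
E
```

```text
time: 5.28
position: [0.6651, 0.0147, 0.1215]
tcp_rot: [-0.119, 0.697, 0.119, 0.697]
wrist_force: [0.3, 1.1, -0.6]
finger_gap: 0.0939
t 5.28 pos [0.6651 0.0147 0.1215] x [ 0.001  0.    -1.   ] jaw yaw 1.91 gap 0.0939 F [ 0.3  1.1 -0.6] tq [ 0.06 -0.02 -0.01] q [-0.04  0.71 -0.05  1.53  0.04  0.9   1.81]
```

View pics/wrist2.png

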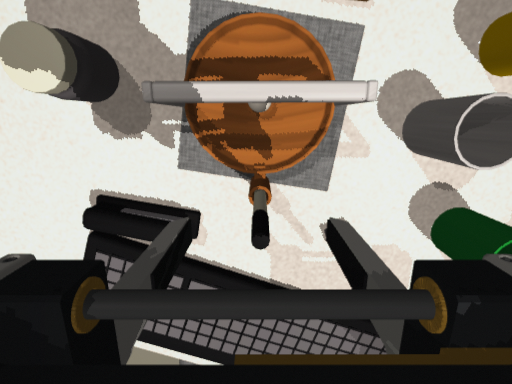

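View pics/scene2.png

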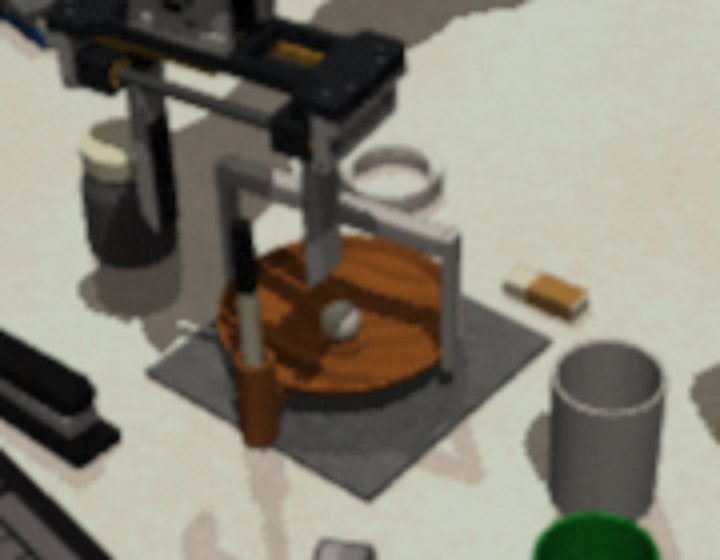

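Run:
```python
from h import *
from scipy.optimize import least_squares
tcp=r.state()["position"]; 
p=proj("scene",[tcp,tcp+[0,0,.046],[.665,.017,.167],[.665,.017,.12],[.64,.008,.12]])
print((p-[140,120])*4)
cal=r.calibration("wrist")
print(proj("wrist",[[.665,.017,.167],[.6646,.0163,.068],tcp,tcp+[0,0,.046],tcp+np.array([-.334,.943,0])*.047],cal))
obs=[("wrist",cal,(260,240)),("scene",None,np.array((242,226))/4+[140,120]),("top",None,(496.5/5-.4+200,42.5/5-.4+130))]
q=least_squares(lambda P:np.concatenate([proj(c,P,k)[0]-uv for c,k,uv in obs]),[.66,.01,.16]);print(q.x,q.fun)
```

```text
[[241.25563655 283.6407258 ]
 [235.24004461 216.86583481]
 [237.85174065 219.46167977]
 [243.92616501 287.63969339]
 [270.20428566 261.59579434]]
[[260.87753036 244.09581282]
 [259.68874839 198.33834516]
 [257.74625698 217.45543054]
 [257.40974815 243.27028954]
 [317.65893491 217.41230056]]
[0.66487386 0.01630292 0.16236329] [-0.1248061   0.39570181 -1.02961054 -0.07903398 -0.59066325  2.13682536]
```

```bash
python3 -m inch '[[60,[0,0.15,0],0],[40,[0,0,0],0],[25,[0,0,0],0],[18,[0,0,0],0],[12,[0,0,0],0],[5,[0,0,0],0],[5,[0,0,0],0],[5,[0,0,0],0],[5,[0,0,0],0]]' 10
python3 - <<'E'
from h import *
st()
im=r.camera("scene");cv2.imwrite("pics/s3.png",cv2.resize(im[120:260,140:320],None,fx=4,fy=4)[:,:,::-1])
E
```

```text
time: 6.5
position: [0.6646, 0.0162, 0.1209]
tcp_rot: [-0.119, 0.697, 0.119, 0.697]
wrist_force: [0.3, -0.3, -0.2]
finger_gap: 0.0119
t 6.5 pos [0.6646 0.0162 0.1209] x [-0. -0. -1.] jaw yaw 1.91 gap 0.0119 F [ 0.3 -0.3 -0.2] tq [ 0.03 -0.04 -0.06] q [-0.04  0.71 -0.05  1.53  0.04  0.9   1.81]
```

View pics/s3.png

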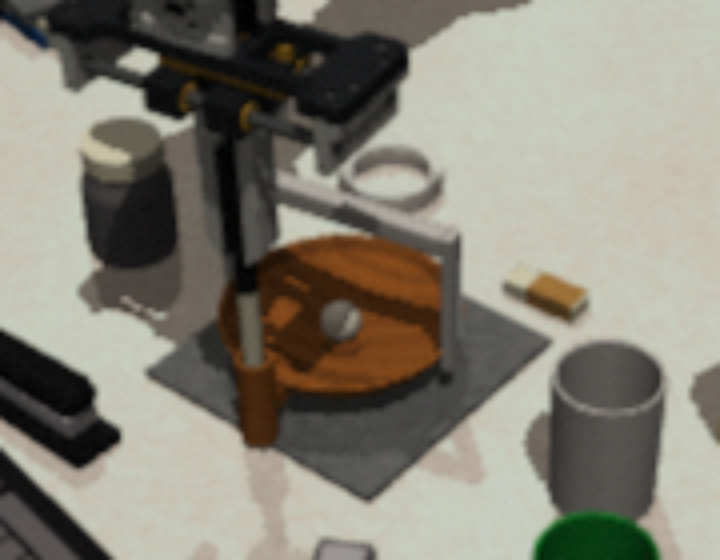

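```bash
python3 -m inch '[[5,[0,0,0.3],0],[5,[0,0,0.5],0],[5,[0,0,0.7],0],[5,[0,0,0.7],0],[5,[0,0,0.7],0],[5,[0,0,0.7],0],[5,[0,0,0.7],0],[5,[0,0,0.7],0],[5,[0,0,0.7],0],[5,[0,0,0.7],0],[5,[0,0,0.8],0],[5,[0,0,0.8],0],[5,[0,0,0.8],0],[5,[0,0,0.8],0],[5,[0,0,0.8],0],[5,[0,0,0.5],0],[5,[0,0,0],0]]'
python3 - <<'E'
from h import *
st()
for c in("scene","wrist"):
 im=r.camera(c)
 if c=="scene": im=cv2.resize(im[90:280,130:330],None,fx=3,fy=3)
 cv2.imwrite(f"pics/{c}4.png",im[:,:,::-1])
E
```

```text
time: 8.68
position: [0.6648, 0.0162, 0.2303]
tcp_rot: [-0.119, 0.697, 0.119, 0.697]
wrist_force: [-0.1, 0.7, -1.0]
finger_gap: 0.0116
t 8.68 pos [0.6648 0.0162 0.2303] x [ 0.001  0.    -1.   ] jaw yaw 1.91 gap 0.0116 F [-0.1  0.7 -1. ] tq [ 0.04 -0.02 -0.01] q [-0.04  0.61 -0.05  1.41  0.03  1.13  1.82]
```

View pics/scene4.png

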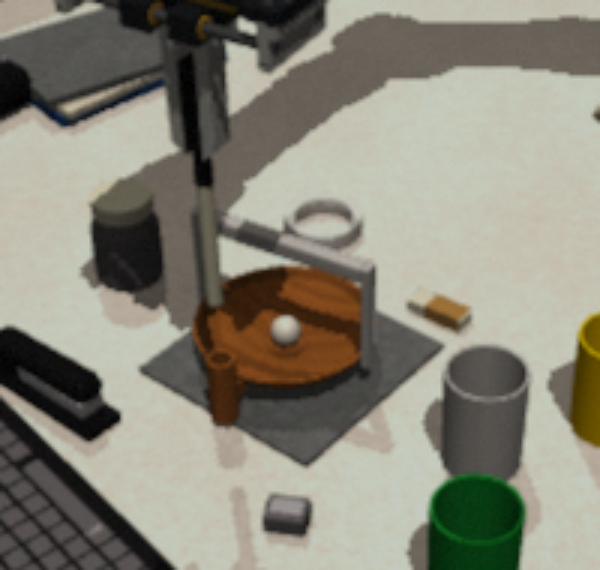

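View pics/wrist4.png

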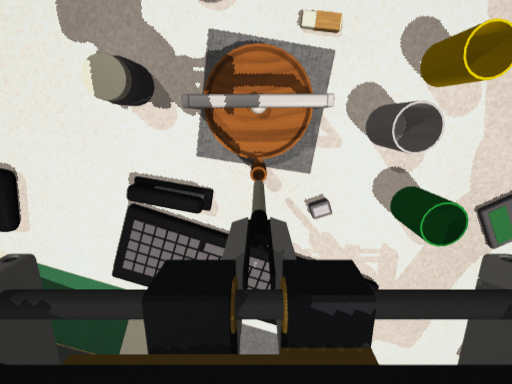

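Run:
```python
from h import *
from scipy.optimize import least_squares
cal=r.calibration("wrist")
obs=[("wrist",cal,(258.5,181)),("scene",None,np.array((217,303))/3+[129.7,89.7])]
q=least_squares(lambda P:np.concatenate([proj(c,P,k)[0]-uv for c,k,uv in obs]),[.66,.01,.12]);print(q.x,q.fun)
print([proj("wrist",[.5414,.1772,.09],cal), proj("scene",[.5414,.1772,.09])])
```

```text
[0.66024169 0.0150999  0.11972233] [-0.07797055  0.04877854  0.17346466  0.01171657]
[array([[417.04530881, 128.88900387]]), array([[291.22681928, 213.61352345]])]
```

```bash
python3 -m inch '[[5,[0,0,0.5],0],[5,[-0.3,0.4,0.5],0],[5,[-0.8,1.1,0],0],[5,[-1.2,1.6,0],0],[5,[-1.2,1.6,0],0],[5,[-1.2,1.6,0],0],[5,[-1.2,1.6,0],0],[5,[-1.2,1.6,0],0],[5,[-1.2,1.6,0],0],[5,[-1.2,1.6,0],0],[5,[-1.2,1.6,0],0],[5,[-1.0,1.4,0],0],[5,[-0.4,0.5,0],0],[5,[0,0,0],0],[5,[0,0,0],0]]'
python3 - <<'E'
from h import *
st()
for c in("scene","wrist"):
 im=r.camera(c)
 if c=="scene": im=cv2.resize(im[90:320,180:380],None,fx=2.6,fy=2.6)
 cv2.imwrite(f"pics/{c}5.png",im[:,:,::-1])
E
```

```text
time: 10.65
position: [0.5441, 0.1773, 0.2399]
tcp_rot: [-0.119, 0.697, 0.119, 0.697]
wrist_force: [-0.3, -0.0, -0.7]
finger_gap: 0.012
t 10.65 pos [0.5441 0.1773 0.2399] x [ 0.    -0.001 -1.   ] jaw yaw 1.909 gap 0.012 F [-0.3 -0.  -0.7] tq [ 0.07  0.08 -0.05] q [-0.32  0.45 -0.07  1.66  0.04  1.03  1.51]
```

View pics/scene5.png

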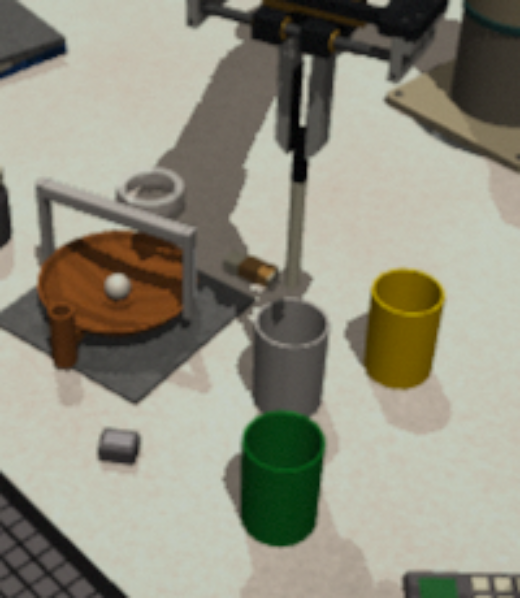

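View pics/wrist5.png

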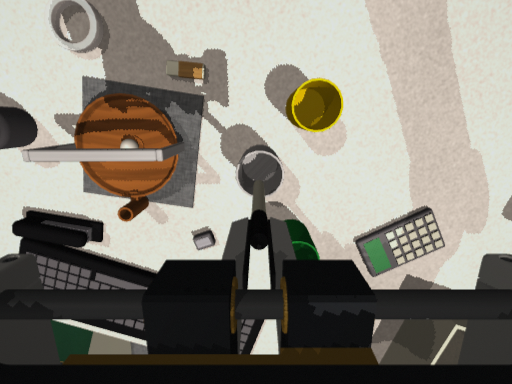

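```bash
python3 -m inch '[[5,[0,0,-0.5],0],[5,[0,0,-1],0],[5,[0,0,-1],0],[5,[0,0,-1],0],[5,[0,0,-1],0],[5,[0,0,-1],0],[5,[0,0,-1],0],[5,[0,0,-1],0],[5,[0,0,-1],0],[5,[0,0,-1],0],[5,[0,0,-1],0],[5,[0,0,-0.7],0],[5,[0,0,-0.4],0],[5,[0,0,0],0],[5,[0,0,0],0]]'
python3 - <<'E'
from h import *
st()
for c in("scene","wrist"):
 im=r.camera(c)
 if c=="scene": im=cv2.resize(im[90:320,180:380],None,fx=2.6,fy=2.6)
 cv2.imwrite(f"pics/{c}6.png",im[:,:,::-1])
E
```

```text
time: 12.62
position: [0.5439, 0.1783, 0.1242]
tcp_rot: [-0.119, 0.697, 0.119, 0.697]
wrist_force: [-0.2, -0.1, 0.3]
finger_gap: 0.0118
t 12.62 pos [0.5439 0.1783 0.1242] x [ 0.001  0.    -1.   ] jaw yaw 1.91 gap 0.0118 F [-0.2 -0.1  0.3] tq [0.08 0.01 0.02] q [-0.32  0.59 -0.07  1.8   0.05  0.76  1.49]
```

View pics/scene6.png

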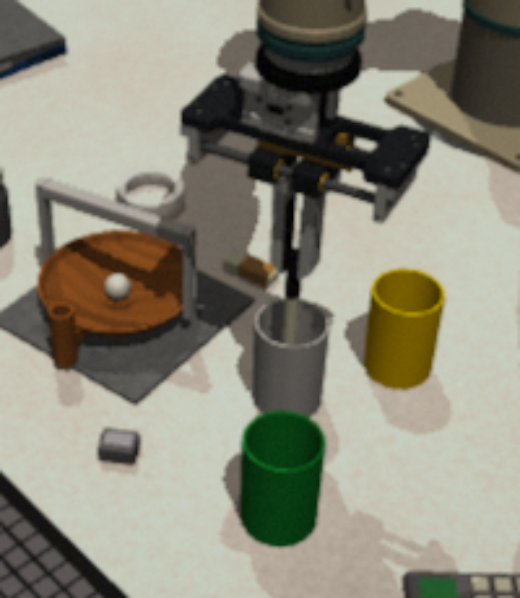

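View pics/wrist6.png

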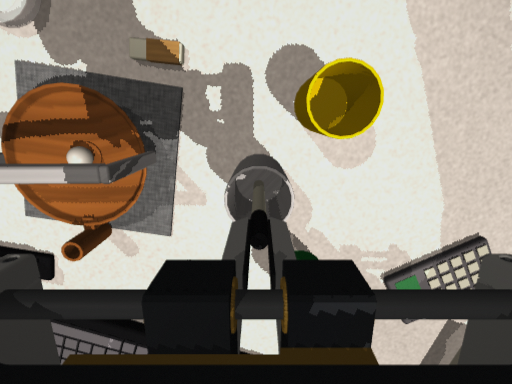

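```bash
python3 -m inch '[[5,[0,0,-0.6],0],[5,[0,0,0],0],[30,[0,0,0],0],[60,[0,0,0],0],[100,[0,0,0],0],[100,[0,0,0],0],[100,[0,0,0],0],[100,[0,0,1],0],[100,[0,0,2],0],[100,[0,0,3],0],[100,[0,0,3],0],[100,[0,0,3],0],[100,[0,0,2],0],[100,[0,0,0],0],[100,[0,0,0],0]]'
python3 - <<'E'
from h import *
st()
for c in("scene","wrist"):
 im=r.camera(c)
 if c=="scene": im=cv2.resize(im[90:320,180:380],None,fx=2.6,fy=2.6)
 cv2.imwrite(f"pics/{c}7.png",im[:,:,::-1])
E
```

```text
time: 14.6
position: [0.5431, 0.178, 0.2573]
tcp_rot: [-0.119, 0.697, 0.119, 0.697]
wrist_force: [0.1, -0.1, -0.6]
finger_gap: 0.0937
t 14.6 pos [0.5431 0.178  0.2573] x [-0.001 -0.    -1.   ] jaw yaw 1.91 gap 0.0937 F [ 0.1 -0.1 -0.6] tq [0.11 0.14 0.01] q [-0.32  0.44 -0.07  1.64  0.04  1.07  1.51]
```

View pics/scene7.png

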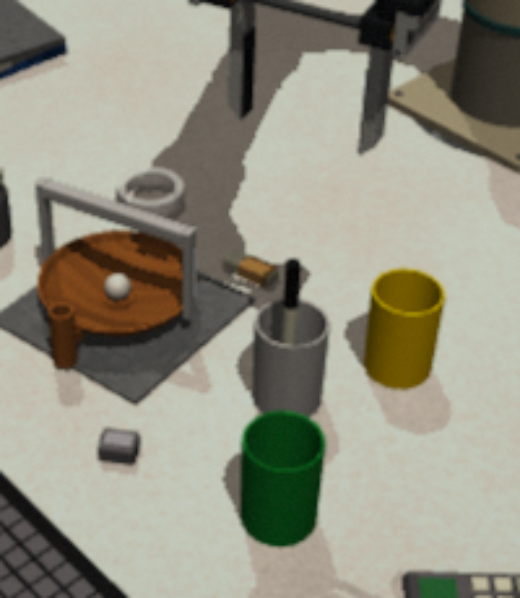

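View pics/wrist7.png

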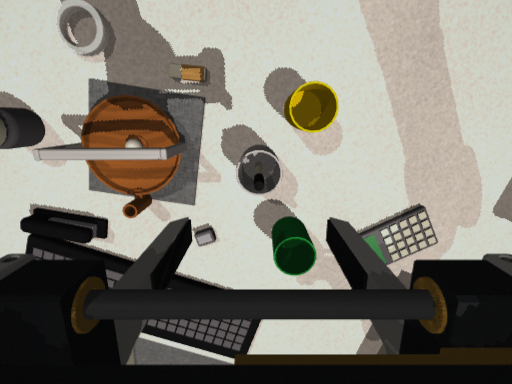

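```bash
python3 -m inch '[[100,[0.1,-0.6,0],-0.06],[100,[0.3,-1.6,0],-0.126],[100,[0.3,-1.6,0],-0.126],[100,[0.3,-1.6,0],-0.126],[100,[0.3,-1.6,0],-0.126],[100,[0.3,-1.6,0],-0.126],[100,[0.3,-1.6,0],-0.126],[100,[0.3,-1.6,0],-0.126],[100,[0.3,-1.6,0],-0.126],[100,[0.3,-1.6,0],-0.126],[100,[0.3,-1.6,0],-0.126],[100,[0.2,-1.6,0],-0.126],[100,[0.1,-0.85,0],-0.126],[100,[0,0,0],0],[100,[0,0,0],0]]'
python3 - <<'E'
from h import *
st()
cal=r.calibration("wrist");im=r.camera("wrist");cv2.imwrite(f"pics/w8.png",im[:,:,::-1])
print(proj("wrist",[[.5525,.058,.124],[.603,-.0862,.124],[.5770,-.0125,.124],[.577,-.0125,.0285],[.6646,.0163,.068]],cal))
E
```

```text
time: 16.58
position: [0.5772, -0.0115, 0.2573]
tcp_rot: [0.408, 0.578, -0.408, 0.577]
wrist_force: [0.3, -0.0, 0.5]
finger_gap: 0.0937
t 16.57 pos [ 0.5772 -0.0115  0.2573] x [-0.001  0.    -1.   ] jaw yaw 0.341 gap 0.0937 F [ 0.3 -0.   0.5] tq [-0.01  0.03 -0.03] q [-0.26  0.47  0.35  1.63 -0.18  1.08  0.48]
[[259.03069698 119.35330131]
 [258.53577515 238.50844203]
 [258.63168676 180.98695544]
 [258.72406924 167.53851933]
 [322.32662412 173.81816333]]
```

View pics/w8.png

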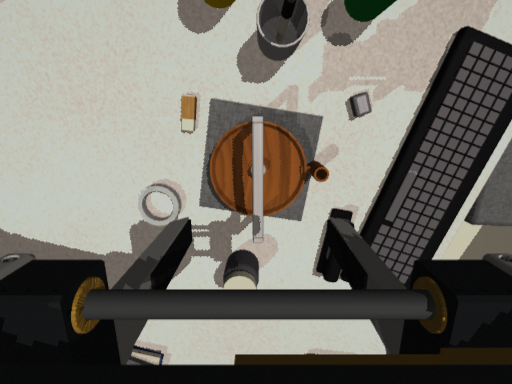

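```bash
python3 -m inch '[[100,[0,0,-0.7],0],[100,[0,0,-1.5],0],[100,[0,0,-2],0],[100,[0,0,-2],0],[100,[0,0,-2],0],[100,[0,0,-2],0],[100,[0,0,-2],0],[100,[0,0,-1.5],0],[100,[0,0,-1],0],[100,[0,0,-0.8],0],[100,[0,0,-0.5],0],[100,[0,0,0],0],[100,[0,0,0],0]]'
python3 - <<'E'
from h import *
st()
cal=r.calibration("wrist");im=r.camera("wrist");cv2.imwrite(f"pics/w9.png",im[:,:,::-1])
im=r.camera("scene");cv2.imwrite("pics/s9.png",cv2.resize(im[110:260,140:340],None,fx=3.8,fy=3.8)[:,:,::-1])
E
```

```text
time: 18.25
position: [0.578, -0.0123, 0.0983]
tcp_rot: [0.409, 0.577, -0.409, 0.577]
wrist_force: [0.4, 0.5, -0.6]
finger_gap: 0.0943
t 18.25 pos [ 0.578  -0.0123  0.0983] x [ 0.001  0.    -1.   ] jaw yaw 0.338 gap 0.0943 F [ 0.4  0.5 -0.6] tq [-0.05  0.08  0.02] q [-0.21  0.65  0.28  1.81 -0.26  0.72  0.56]
```

View pics/w9.png

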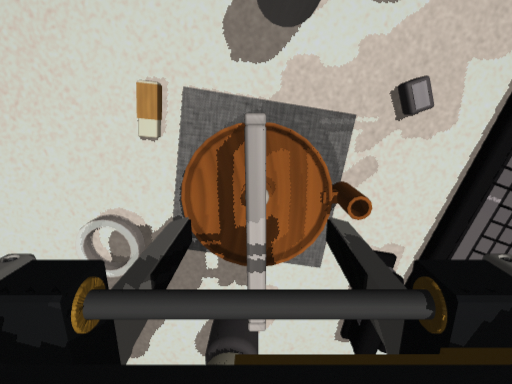

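View pics/s9.png

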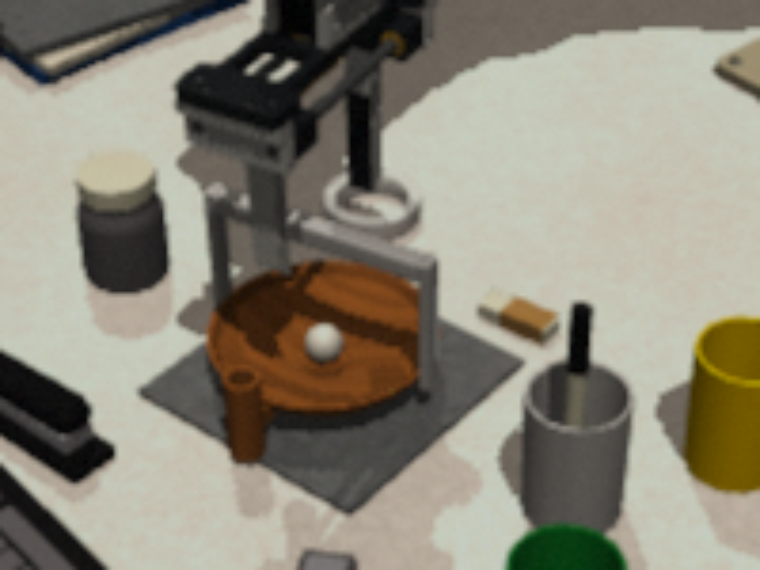

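```bash
python3 -m inch '[[60,[0,0,-0.1],0],[40,[0,0,0],0],[28,[0,0,0],0],[22,[0,0,0],0],[20,[0,0,0],0],[18,[0,0,0],0],[16,[0,0,0],0],[14,[0,0,0],0],[10,[0,0,0],0],[5,[0,0,0],0],[5,[0,0,0],0]]' 10; python3 -m inch '[[0,[0,0,0],0],[0,[0,0,0],0],[0,[0,0,0],0]]' 40
python3 - <<'E'
from h import *
st()
im=r.camera("scene");cv2.imwrite("pics/s10.png",cv2.resize(im[110:260,140:340],None,fx=3.8,fy=3.8)[:,:,::-1])
E
```

```text
time: 19.73
position: [0.5773, -0.0124, 0.0969]
tcp_rot: [0.409, 0.577, -0.409, 0.577]
wrist_force: [-0.9, -0.1, 1.0]
finger_gap: 0.0136
time: 20.1
position: [0.5775, -0.0123, 0.0969]
tcp_rot: [0.409, 0.577, -0.409, 0.577]
wrist_force: [-2.0, -0.2, 2.2]
finger_gap: 0.0131
t 20.1 pos [ 0.5775 -0.0123  0.0969] x [-0.  0. -1.] jaw yaw 0.338 gap 0.0131 F [-2.  -0.2  2.2] tq [-0.15  0.51  0.02] q [-0.21  0.65  0.28  1.81 -0.26  0.72  0.56]
```

View pics/s10.png

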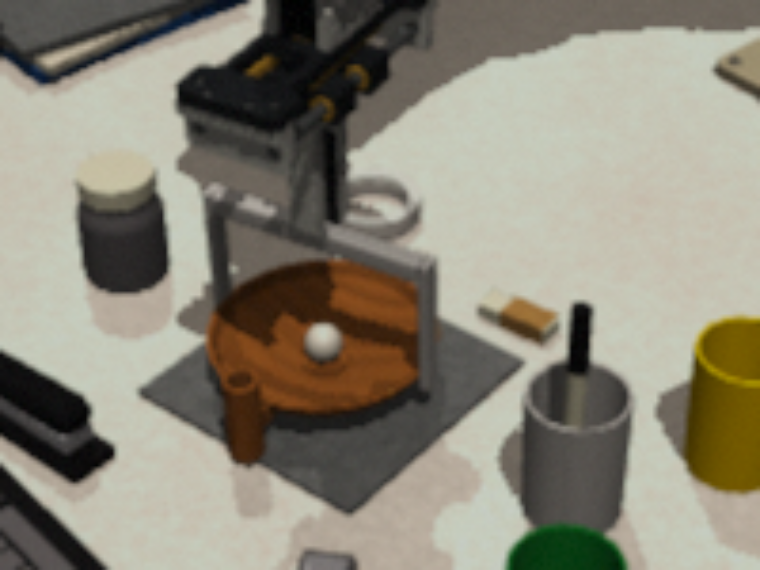

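```bash
python3 -m inch '[[0,[0,0,0.1],0],[0,[0,0,0.2],0],[0,[0,0,0.3],0],[0,[0,0,0.4],0],[0,[0,0,0.5],0],[0,[0,0,0.5],0],[0,[0,0,0.5],0],[0,[0,0,0.5],0],[0,[0,0,0.5],0],[0,[0,0,0.4],0],[0,[0,0,0.2],0],[0,[0,0,0.1],0],[0,[0,0,0],0],[0,[0,0,0],0]]'
python3 - <<'E'
from h import *
st()
im=r.camera("scene");cv2.imwrite("pics/s11.png",cv2.resize(im[110:260,140:340],None,fx=3.8,fy=3.8)[:,:,::-1])
E
```

```text
time: 21.9
position: [0.5775, -0.0123, 0.1387]
tcp_rot: [0.409, 0.577, -0.409, 0.577]
wrist_force: [0.9, 0.2, -2.9]
finger_gap: 0.0129
t 21.9 pos [ 0.5775 -0.0123  0.1387] x [-0.  0. -1.] jaw yaw 0.338 gap 0.0129 F [ 0.9  0.2 -2.9] tq [-0.02  0.03  0.03] q [-0.22  0.59  0.31  1.78 -0.24  0.81  0.54]
```

View pics/s11.png

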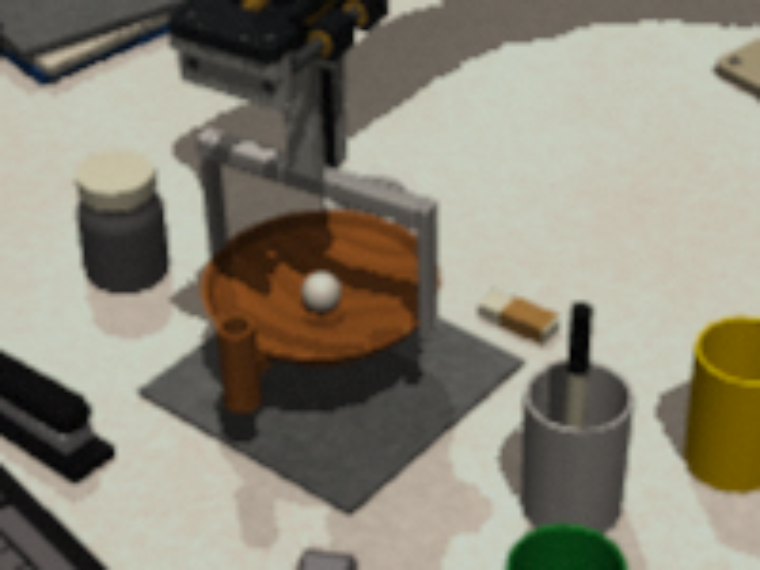

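Lifted, marble centred, level. Raising further, then turning smoothly by +1.42.

```bash
python3 -m inch '[[0,[0,0,0.1],0],[0,[0,0,0.2],0],[0,[0,0,0.4],0],[0,[0,0,0.5],0],[0,[0,0,0.6],0],[0,[0,0,0.6],0],[0,[0,0,0.6],0],[0,[0,0,0.6],0],[0,[0,0,0.6],0],[0,[0,0,0.5],0],[0,[0,0,0.4],0],[0,[0,0,0.2],0],[0,[0,0,0.1],0],[0,[0,0,0],0]]'; python3 -m inch '[[0,[0,0,0],0.01],[0,[0,0,0],0.02],[0,[0,0,0],0.03],[0,[0,0,0],0.04],[0,[0,0,0],0.05],[0,[0,0,0],0.05],[0,[0,0,0],0.05],[0,[0,0,0],0.05],[0,[0,0,0],0.05],[0,[0,0,0],0.05],[0,[0,0,0],0.05],[0,[0,0,0],0.05],[0,[0,0,0],0.05],[0,[0,0,0],0.05],[0,[0,0,0],0.04],[0,[0,0,0],0.03],[0,[0,0,0],0.02],[0,[0,0,0],0.01],[0,[0,0,0],0],[0,[0,0,0],0]]';python3 - <<'E'
from h import *
st()
im=r.camera("scene");cv2.imwrite("pics/s12.png",cv2.resize(im[80:260,140:340],None,fx=3.3,fy=3.3)[:,:,::-1])
E
```

```text
time: 23.7
position: [0.5775, -0.0123, 0.1928]
tcp_rot: [0.409, 0.577, -0.409, 0.577]
wrist_force: [0.5, 1.0, -4.5]
finger_gap: 0.0129
time: 26.2
position: [0.5776, -0.0123, 0.1929]
tcp_rot: [0.186, 0.682, -0.186, 0.682]
wrist_force: [-0.5, -0.7, -3.9]
finger_gap: 0.0129
t 26.2 pos [ 0.5776 -0.0123  0.1929] x [-0. -0. -1.] jaw yaw 1.038 gap 0.0129 F [-0.5 -0.7 -3.9] tq [-0.02 -0.   -0.04] q [-0.12  0.51  0.14  1.71 -0.08  0.92  1.09]
```

View pics/s12.png

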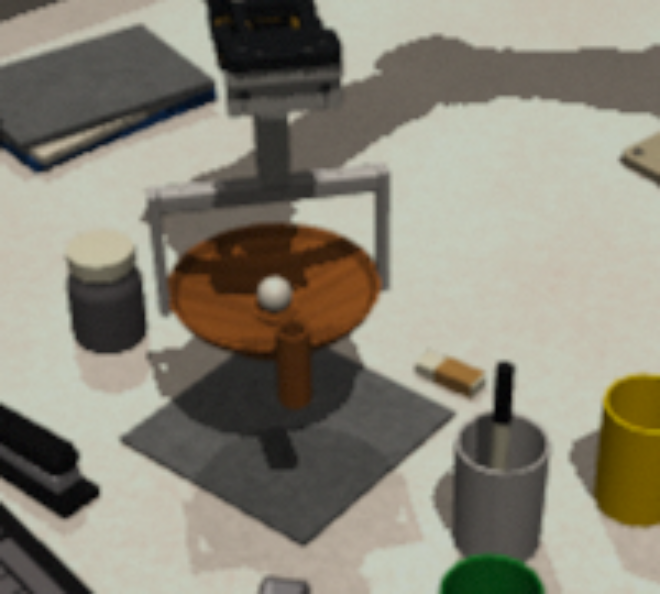

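Going well; remaining turn is 0.72.

```bash
python3 -m inch '[[0,[0,0,0],0.01],[0,[0,0,0],0.02],[0,[0,0,0],0.03],[0,[0,0,0],0.04],[0,[0,0,0],0.05],[0,[0,0,0],0.05],[0,[0,0,0],0.05],[0,[0,0,0],0.05],[0,[0,0,0],0.05],[0,[0,0,0],0.05],[0,[0,0,0],0.05],[0,[0,0,0],0.05],[0,[0,0,0],0.05],[0,[0,0,0],0.05],[0,[0,0,0],0.05],[0,[0,0,0],0.03],[0,[0,0,0],0.02],[0,[0,0,0],0.01],[0,[0,0,0],0.01],[0,[0,0,0],0]]'; python3 -m inch '[[0,[0,0,0],0],[0,[0,0,0],0],[0,[0,0,0],0],[0,[0,0,0],0],[0,[0,0,0],0],[0,[0,0,0],0]]'
python3 - <<'E'
from h import *
st()
im=r.camera("scene");cv2.imwrite("pics/s13.png",cv2.resize(im[80:260,140:340],None,fx=3.3,fy=3.3)[:,:,::-1])
im=r.camera("wrist");cv2.imwrite("pics/w13.png",im[:,:,::-1])
im=r.camera("top");cv2.imwrite("pics/t13.png",im[:,:,::-1])
for c in ("scene","wrist"):
  for l in("marble_center","marker_mid","jar","eraser","tape","sharpener","stapler","calculator"):
    for d in r.boxes_of(c,l)[:1]:print(c,l,round(d["p"],2),np.round(d["location"],3))
E
```

```text
time: 28.75
position: [0.5776, -0.0123, 0.1929]
tcp_rot: [-0.066, 0.704, 0.066, 0.704]
wrist_force: [-0.2, -0.1, -2.7]
finger_gap: 0.0125
time: 29.5
position: [0.5776, -0.0123, 0.1929]
tcp_rot: [-0.066, 0.704, 0.066, 0.704]
wrist_force: [-0.1, 0.1, -2.7]
finger_gap: 0.0131
t 29.5 pos [ 0.5776 -0.0123  0.1929] x [-0.  0. -1.] jaw yaw 1.758 gap 0.0131 F [-0.1  0.1 -2.7] tq [0.05 0.01 0.01] q [ 0.01  0.51 -0.06  1.71  0.04  0.92  1.7 ]
scene marble_center 0.72 [ 0.572 -0.009  0.13 ]
scene eraser 0.64 [0.455 0.032 0.012]
scene tape 0.27 [ 0.577 -0.005  0.127]
scene sharpener 0.45 [0.693 0.129 0.014]
scene stapler 0.72 [ 0.754 -0.084  0.026]
scene calculator 0.81 [0.596 0.454 0.011]
wrist marker_mid 0.71 [0.541 0.173 0.118]
wrist jar 0.65 [ 0.604 -0.188  0.085]
wrist eraser 0.65 [0.444 0.027 0.014]
wrist tape 0.85 [ 0.436 -0.134  0.02 ]
wrist sharpener 0.69 [0.679 0.127 0.008]
wrist calculator 0.4 [0.609 0.381 0.009]
```

View pics/s13.png

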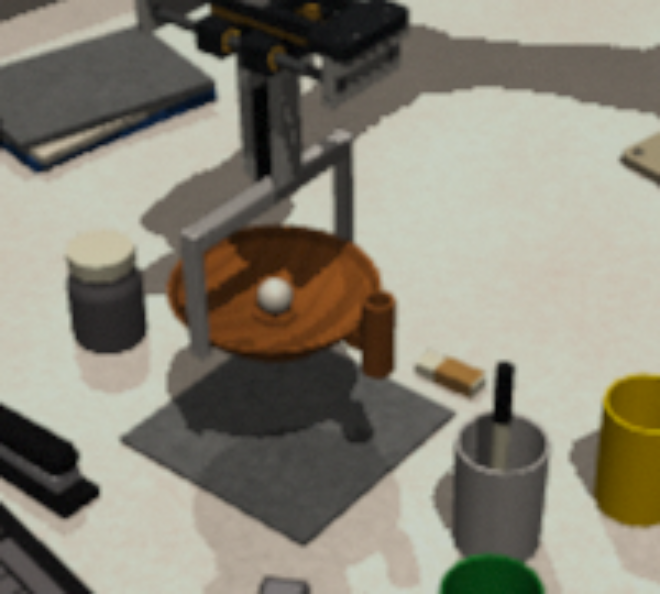

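View pics/w13.png

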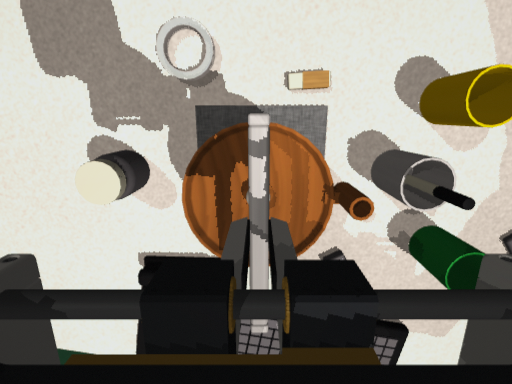

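View pics/t13.png

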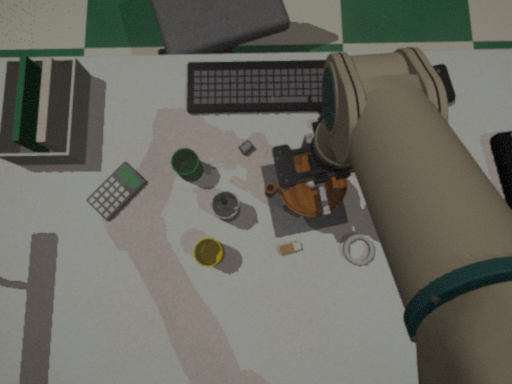

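```bash
python3 -c "
from h import *
st(); print(r.finish_job())"
```

```text
t 30.45 pos [ 0.5776 -0.0123  0.1929] x [-0. -0. -1.] jaw yaw 1.758 gap 0.0129 F [ 0.4  0.2 -2.8] tq [ 0.03  0.02 -0.03] q [ 0.01  0.51 -0.06  1.71  0.04  0.92  1.7 ]
the job is handed in; nothing more can be done
None
```

I pulled the marker from the holder and let it go standing in the grey metal pen pot. I then lifted the dish by its bow, turned it about 81°, and handed the job in at about 30.5 s with the gripper still holding it.

My last checks before handing in, from the camera images and the arm's reported pose:
- **Dish height and position:** its underside is about 100 mm above the desk, roughly 95 mm clear of the mat. Its centre is within about 4 mm of the mat's.
- **Dish direction:** by the gripper's angle, the holder points at the pot within about 0.01 rad. It ends about 0.1 m from the pot's centre.
- **Dish level and still:** the dish looks level in the pictures, and the tool is vertical and still, gripping at 40 N.
- **Marble:** it shows in the middle of the dish.
- **Marker:** it stands in the pot, leaning a little, with the fingers well away from it.
- **Other things:** those that could be measured were within about 15 mm of their first positions, which I put down to measurement error. The wrist camera put the calculator about 70 mm off, with low confidence because only part of it was in view. The scene camera had it within 2 mm of its start, and the picture agrees.

Nothing else disagreed. The job reports no verdict, so I can't confirm how it was judged.

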